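Close the balance's draft shield and tare the beaker

ROBOT

A 6-joint arm with a two-finger parallel gripper is mounted at the origin on a cart in front of the work surface, level with it; the furniture and walls round the work are solid. World frame = base frame: x ahead of the robot, y to its left, z up, the work surface at z = 0. Lengths are in m, angles in degrees, forces in N, time in s.
With the tool pointing down it reaches from about 0.4 to 0.825 m from the base axis. Payload 7 kg.
Tool frame: the origin (TCP) lies midway between the tips of the shut fingers; the grasp point (between the pads) lies 19 mm behind it; z points along the fingers, y is the line along which they close (so a half turn about z gives the same grasp; the last joint's range is limited). The gripper opens to 88 mm and grips with 3 to 60 N. Pads are 19 mm wide; open, the fingers measure 130 mm over their backs; the gripper's body (78 mm by 193 mm) begins 47 mm behind the grasp point.
Start: joints at [-54.826, 20.546, 0.682, 0, -70.136, -16.507], TCP at [0.216, -0.639, 0.227] pointing down, gripper open.
Joint ranges: [-176.03, 176.03], [-82.01, 121.73], [-58.28, 71.71], [-173.87, 95.51], [-174.79, -0.11], [-173.66, 173.66]. Speed limits (degrees/s): [136.94, 136.94, 172.46, 180, 180, 180].

INTERFACE

Orientations are given as [roll, pitch, yaw] about the fixed x, y, z axes, in that order (R = Rz(yaw) Ry(pitch) Rx(roll)).
In Python, from plant import r gives the robot as it stands. The module is installed in compiled form; this text tells all that it offers.
- The arm moves only by the tool play_rows, never from a script. Its argument "rows" is a list of rows, each an object with "slide": the shift along the tool's x, y, z as a fraction of full scale, a list of three; "delta_rot": the turn, a rotation vector about the tool's x, y, z as a fraction of full scale, a list of three; "fingers": the opening, from -1 (shut) to 1 (fully open). In form: [{"slide": [x, y, z], "delta_rot": [rx, ry, rz], "fingers": fingers}, ...]. A call has 1 to 8 rows; each row shifts and turns the commanded pose from where the row before left it, along the tool's axes as they then stand; what a row does not reach is not made up. Full scale, the value 1, is 0.15 m for a shift and 0.08 rad for a turn. A row lasts 1/8 s, in which the tool goes at most 62.5 mm and 10.7 degrees, less where a joint would pass 70% of its speed; a pose out of reach is approached as far as the arm can. A call with a number of a shift or a turn outside -1 to 1 is refused whole. A call with a gripper value outside its range is refused whole. The fingers move at their own pace and stop on an object; "squeeze" is the grip in N (left out, the last holds). Time passes only in rows, so rows that do not move let the fingers close. It gives the time, the measured TCP pose, the force, the opening and the grip force at its end, in the units of the state.
- r.get_state(): the state, without advancing time (a new reading comes with each control period).
- r.capture(name): name is "scene" or "top" or "wrist"; returns a dict with "image" (384x512x3 uint8, blue, green, red), "fx", "fy", "cx", "cy" (pixels), "distortion" ([k1, k2, p1, p2, k3] as OpenCV has them; the pictures are not rectified), "R" (3x3) and "t" (3): a world point X has camera coordinates R X + t; the wrist camera has in their place "T_tool_cam" (4x4, takes a point from camera to tool coordinates, whose origin is the TCP and whose axes are the flange's). Camera axes: x right, y down, z forward; pixel columns grow to the right and rows downward; lengths in m; the calibration is good to about 2 mm. A picture is of the moment at which its call begins: read the wrist's pose just before it. There is no depth.
- r.close_job(): hands the job in; it is judged then, once.
The state is a dict: "time_s": time; "joints": joint angles; "qd": joint speeds; "joint_torque": joint torques, N m; "tcp_pos": TCP position; "eef_rot": TCP orientation; "contact_force": force on the tool from outside, world axes, zero at the start; "moment": the same for the moment, N m; "gripper_width": finger opening in m; "gripper_force": force on a finger pad.
Only numpy, scipy, OpenCV 4.12 (cv2) and the standard library are available. Lean on these libraries where they do the work, as an engineer would, in place of code of your own. Each camera call takes 0.05 s, during which the arm holds its last target. There are 200 camera calls.

TASK

An empty beaker stands on the pan of the small balance, ready to be tared, but the glass draft shield has been left open on all sides. With the fingertips push the two side doors and the top panel forward by their catches until all three are fully shut, without slamming any of them; only then press the wide tare bar all the way down and let it come up again. Do not touch the beaker, and leave the two small round keys and the vial, weight and bottle beside the balance alone.

Things in the scene. Friction and masses are not known exactly. Their poses are not given: they have to be found in the camera images.
- balance: small white balance with a glass draft shield, fixed, 172 mm wide, 188 mm high (210 with top catch). Origin at table level under the chamber; -x = its front, +y = its left, z up. Sloping key panel x -0.16 to -0.06 (33 to 56 mm high), glass chamber to x 0.055, rear housing to 0.105; doors open wide reach x 0.128. Side door glass faces y +-0.082. Top panel face z 0.1925
- left_door (a joint): glass side door on the balance's +y side, 112 mm long, z 0.060 to 0.176: 0 m = fully shut, grows as it slides backwards (balance +x) to 0.072 wide open; friction about 1.2 N plus 6 N per m/s; stays where left; hard stop at 0
- right_door (a joint): the same on the balance's -y side: 0 = shut, up to 0.072 open to the rear
- top_panel (a joint): glass top panel, 112 x 140 mm, its top face 192.5 mm above the table: 0 = shut, up to 0.072 open to the rear (balance +x); same friction, stays where left; hard stop at 0
- left_door_catch (a point): centre of the square REAR face of the left door's grey finger catch, near its front edge (balance frame: x = -0.034 + joint, z 0.145, 15 mm out from the glass). The lug is 46 mm high (z 0.122 to 0.168), stands 30 mm out from the glass, ramped in front. A fingertip set behind it (+x side, beside the glass) pushes the door shut towards balance -x
- right_door_catch (a point): centre of the square REAR face of the right door's grey finger catch, near its front edge (balance frame: x = -0.034 + joint, z 0.145, 15 mm out from the glass). The lug is 46 mm high (z 0.122 to 0.168), stands 30 mm out from the glass, ramped in front. A fingertip set behind it (+x side, beside the glass) pushes the door shut towards balance -x
- top_panel_catch (a point): centre of the square REAR face of the grey catch on the top panel, near its front edge (balance frame: x = -0.034 + joint, y 0, z 0.2005). The lug is 52 mm wide (y), its rear face reaches from the glass (z 0.1925) to z 0.2095, ramped in front. A fingertip behind it, just above the glass, pushes the panel shut towards balance -x
- tare_bar_top (a point): centre of the top face of the wide black tare bar, 56 mm (balance y) x 18 mm, in the middle of the sloping key panel, 76 mm in front of the chamber's front glass (the panel slopes 12 degrees, rising towards the chamber)
- tare_bar (a joint): travel of the tare bar, m: 0 up, 0.004 fully down; a spring of 2 N at the start and 5 N fully down brings it back up
- left_key (a joint): travel of the small round black key (15 mm across) 56 mm left (+y) of the tare bar's centre, 0 up to 0.004 down; not to be pressed
- right_key (a joint): the same key 56 mm right (-y) of the tare bar's centre; not to be pressed
- beaker: empty beaker, 46 mm across, 58 mm high, standing loose on the steel pan inside the shield (its foot 69 mm above the table); origin at the centre of its foot, z up
- vial: capped sample vial, 24 mm across, 51 mm high, standing to the left of the balance; origin at its foot's centre
- weight: brass weight with a knob, 22 mm across, 34 mm high, standing to the right of the balance; origin at its foot's centre
- dropper: brown dropper bottle with black cap, 37 mm across, 85 mm high, standing to the right of the balance; origin at its foot's centre
- pan (a point): centre of the top of the round steel pan, 82 mm across, inside the shield
There are look-alikes about, which are no part of the job. Several things look just like the vial: the one meant starts farthest to the robot's right.

How it is judged:
By the outcome, as a careful person would: the job done as asked, in the order asked, and still so for the second after the job is handed in, with the robot touching nothing.
It also fails if it takes over 58 s, if anything falls off the work surface, if the arm or the gripper's body presses on something with over 40 N, if the wrist force passes 120 N, or if a joint passes its speed limit or range.

## Working session

There is one attempt and no reset: what is moved stays moved. The work goes in short steps, Python scripts to look and compute and a tool call to move; the robot and the scene stay as the last step left them, time stands still between calls to the robot, and variables do not carry over. Pictures are saved under pics/ and viewed, at most 10 in all, crops included, and the job is handed in when it is done.

Besides the shell and the picture viewer there is one more tool, called after ">>>" as a command line: name --argument value ..., lists and objects as JSON in quotes. play_rows: Moves the arm, as the interface text tells. Shift numbers are shares of 0.15 m and turn numbers shares of 0.08 rad, none past 1 either way. Its arguments: {"type":"object","properties":{"rows":{"type":"array"},"squeeze":{"type":"number"}},"required":["rows"]}

```bash
mkdir -p pics; python3 - <<'E'
from plant import r
import cv2,numpy as np,pickle
s=r.get_state();print(s['tcp_pos'],s['eef_rot'],s['gripper_width'],s['time_s'])
d={}
for n in("scene","top"):
    c=r.capture(n);d[n]=c;cv2.imwrite(f"pics/{n}0.png",cv2.resize(c["image"],(800,600)))
    print(n,c['fx'],c['cx'],c['cy'],c['distortion'],np.round(-np.array(c['R']).T@np.array(c['t']),3),np.round(c['R'],2).tolist())
c=r.capture("wrist");d['wrist']=c;print(np.round(c['T_tool_cam'],3).tolist())
pickle.dump(d,open("c0.pkl","wb"))
E
```

```text
[ 0.21584862 -0.63903209  0.22563798] [ 1.79904505e+02 -9.29509396e-03 -1.61338037e+02] 0.08767587331063238 0.0
scene 438.5962447297243 251.36938279260238 189.20310038064935 [-0.01356136  0.          0.          0.          0.        ] [ 0.227 -1.04   0.729] [[0.95, -0.32, -0.0], [-0.18, -0.53, -0.83], [0.26, 0.79, -0.56]]
top 374.60809673125937 252.6740263486438 192.52704639237191 [-0.04775103  0.          0.          0.          0.        ] [-0.056 -0.258  0.803] [[0.05, -1.0, -0.0], [-0.78, -0.04, -0.62], [0.62, 0.04, -0.78]]
[[-0.0, -0.954, -0.301, 0.082], [1.0, -0.0, -0.0, -0.0], [-0.0, -0.301, 0.954, -0.158], [0.0, 0.0, 0.0, 1.0]]
```

View pics/scene0.png

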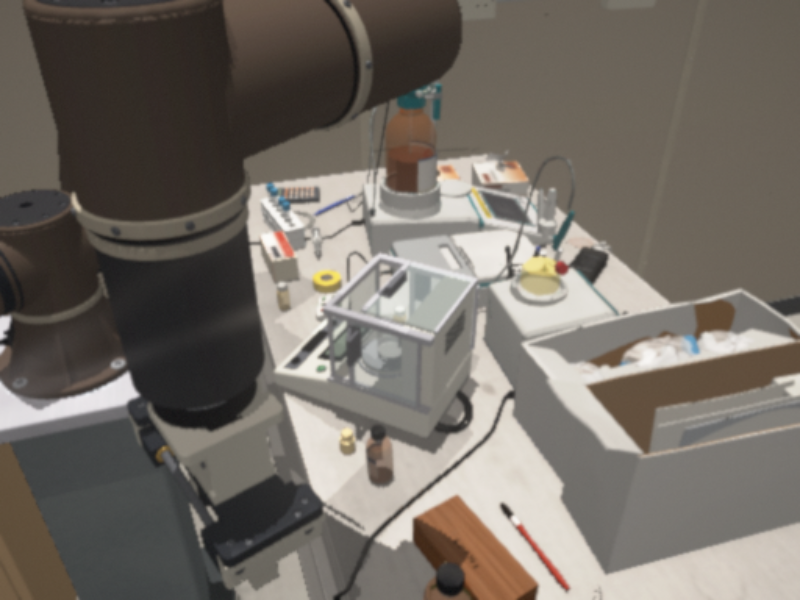

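View pics/top0.png

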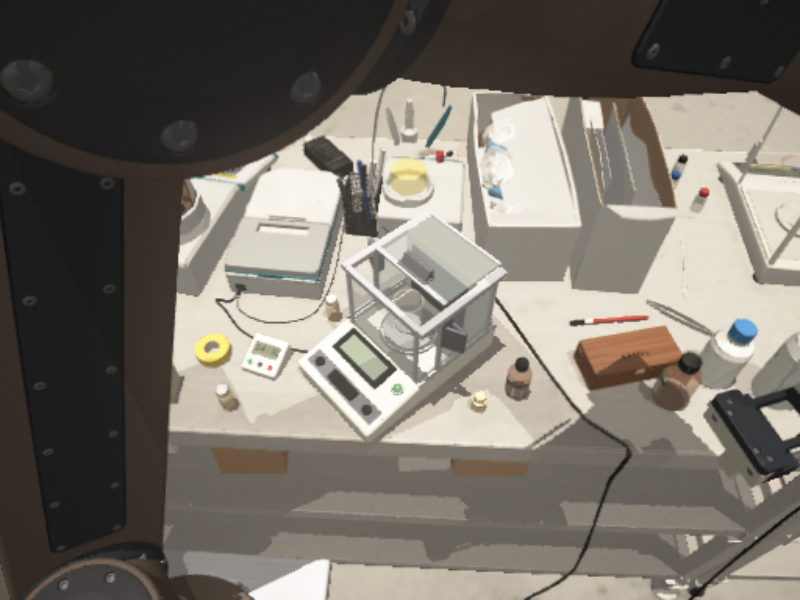

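The scene view shows the balance yawed, with its front toward the robot and to the left. In the top view (800x600 px), the tare bar is at (343,384), the keys at (320,360) and (367,409), the top frame corners at (345,265), (430,217), (505,270) and (420,333), and the top catch at (415,265).

```bash
cat > h.py <<'E'
import numpy as np,cv2
def cast(c,uv,z,Rt=None):
    R,t=(np.array(c['R']),np.array(c['t'])) if Rt is None else Rt
    K=np.array([[c['fx'],0,c['cx']],[0,c['fy'],c['cy']],[0,0,1]])
    p=cv2.undistortPoints(np.array(uv,float).reshape(-1,1,2),K,np.array(c['distortion'],float)).reshape(-1,2)
    d=np.c_[p,np.ones(len(p))]@R; o=-R.T@t
    return o+d*((z-o[2])/d[:,2])[:,None]
def proj(c,X,Rt=None):
    R,t=(np.array(c['R']),np.array(c['t'])) if Rt is None else Rt
    K=np.array([[c['fx'],0,c['cx']],[0,c['fy'],c['cy']],[0,0,1]])
    return cv2.projectPoints(np.array(X,float).reshape(-1,3),cv2.Rodrigues(R)[0],t,K,np.array(c['distortion'],float))[0].reshape(-1,2)
E
python3 - <<'E'
import pickle,cv2,numpy as np
from h import *
d=pickle.load(open('c0.pkl','rb'));c=d['top'];f=.64
g=cv2.cvtColor(c['image'],cv2.COLOR_BGR2GRAY)
m=(g<80).astype(np.uint8)
n,l,st,ce=cv2.connectedComponentsWithStats(m)
for i in range(1,n):
    x,y=ce[i]
    if 190<x<300 and 200<y<285 and st[i,4]>8: print(ce[i],st[i],cast(c,[ce[i]],.040).round(4))
P=cast(c,np.array([(345,265),(430,217),(505,270),(420,333)])*f,.188);print(P.round(3))
for i in range(4):
    e=P[(i+1)%4]-P[i];print(np.linalg.norm(e),np.degrees(np.arctan2(e[1],e[0])))
print(cast(c,np.array([(332,315),(225,405),(478,408),(518,393)])*f,0.0).round(3))
cv2.imwrite('pics/crop.png',cv2.resize(c['image'][130:280,185:335],(600,600),interpolation=cv2.INTER_CUBIC))
E
```

```text
[287.63157895 206.89473684] [284 204   7   6  19] [[ 0.5109 -0.3145  0.04  ]]
[233.92827004 229.87763713] [214 210  40  38 237] [[ 0.4353 -0.1846  0.04  ]]
[289.82608696 217.95031056] [283 211  15  15 161] [[ 0.4772 -0.3197  0.04  ]]
[204.72727273 230.86363636] [203 228   5   6  22] [[ 0.4288 -0.1144  0.04  ]]
[219.25641026 246.15384615] [210 237  19  19 156] [[ 0.3884 -0.154   0.04  ]]
[234.37037037 262.03703704] [232 259   6   7  27] [[ 0.3488 -0.1928  0.04  ]]
[[ 0.496 -0.157  0.188]
 [ 0.6   -0.275  0.188]
 [ 0.498 -0.382  0.188]
 [ 0.383 -0.266  0.188]]
0.15796947311931786 -48.681237112181165
0.14806349173881508 -133.77975360979386
0.16336451538256488 134.49825178116134
0.15676276490215948 44.06370993535828
[[ 0.548 -0.115  0.   ]
 [ 0.366  0.029  0.   ]
 [ 0.381 -0.36   0.   ]
 [ 0.41  -0.424  0.   ]]
```

View pics/crop.png

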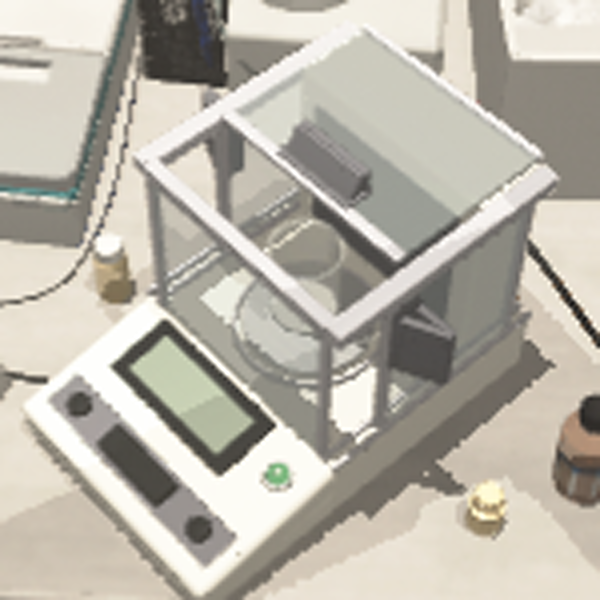

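The crop shows the top catch's rear top edge at about (305,120)–(372,183), the right catch at about (420,345) and the keys at (78,403) and (198,527). The key spacing measures 112 mm, as specified, which gives a yaw of about -45.6°. I'll check the origin against the catches and work out the first move.

```bash
cat >> h.py <<'E'
yaw=np.radians(-45.6);EX=np.array([np.cos(yaw),np.sin(yaw),0]);EY=np.array([-EX[1],EX[0],0])
BAR=np.array([.3886,-.1538,0]);O=BAR+.135*EX
def b2w(b): return O+EX*b[0]+EY*b[1]+np.array([0,0,b[2]])
def w2b(w): q=np.array(w)-O; return np.array([q@EX,q@EY,q[2]])
def go(b,yawdeg):
    """print present balance-frame pose and the tool-frame move to b"""
    from plant import r
    from scipy.spatial.transform import Rotation as Ro
    s=r.get_state();R=Ro.from_euler('xyz',s['eef_rot'],degrees=True)
    G=Ro.from_euler('xyz',[180,0,yawdeg],degrees=True)
    print('t',round(s['time_s'],2),'bal',w2b(s['tcp_pos']).round(4),'rot',np.round(s['eef_rot'],2),'F',np.round(s['contact_force'],1),'w',round(s['gripper_width'],3))
    print('shift units now-frame',(R.inv().apply(b2w(b)-s['tcp_pos'])/.15).round(3),'goal-frame',(G.inv().apply(b2w(b)-s['tcp_pos'])/.15).round(3),'turn units',((R.inv()*G).as_rotvec()/.08).round(3))
E
python3 - <<'E'
import pickle
from h import *
d=pickle.load(open('c0.pkl','rb'));c=d['top']
px=lambda a:np.array(a)/4+[185,130]
for w in cast(c,px([(305,120),(372,183)]),.2095): print('top catch',w2b(w).round(4))
for w in cast(c,px([(455,335)]),.168): print('right catch',w2b(w).round(4))
for w in cast(c,px([(140,155),(335,330),(555,178),(365,30)]),.188): print('corner',w2b(w).round(4))
print(O.round(4)); go((.073,-.098,.26),-135.6)
E
```

```text
top catch [0.0148 0.0222 0.2095]
top catch [ 0.0105 -0.035   0.2095]
right catch [-0.0031 -0.1143  0.168 ]
corner [-0.0575  0.078   0.188 ]
corner [-0.0577 -0.0807  0.188 ]
corner [ 0.1018 -0.0858  0.188 ]
corner [0.1051 0.0681 0.188 ]
[ 0.4831 -0.2503  0.    ]
t 0.15 bal [ 0.0909 -0.463   0.2259] rot [ 1.7993e+02 -1.0000e-02 -1.6134e+02] F [-0.3 -0.1 -0.1] w 0.088
shift units now-frame [-2.14   1.165 -0.226] goal-frame [-2.433  0.12  -0.228] turn units [ 1.500e-02  2.000e-03 -5.615e+00]
```

>>> play_rows --rows '[{"slide": [0,0,-0.25],"delta_rot": [0,0,-0.94],"fingers": -1},{"slide": [0,0,-0.25],"delta_rot": [0,0,-0.94],"fingers": -1},{"slide": [0,0,0],"delta_rot": [0,0,-0.94],"fingers": -1},{"slide": [0,0,0],"delta_rot": [0,0,-0.94],"fingers": -1},{"slide": [0,0,0],"delta_rot": [0,0,-0.94],"fingers": -1},{"slide": [0,0,0],"delta_rot": [0,0,-0.92],"fingers": -1},{"slide": [-0.3,0.05,0],"delta_rot": [0,0,0],"fingers": -1},{"slide": [-0.3,0.05,0],"delta_rot": [0,0,0],"fingers": -1}]'

```text
time_s: 1.15
tcp_pos: [0.2699, -0.565, 0.3008]
eef_rot: [179.9, 0.0, -135.7]
contact_force: [0.7, -0.6, -0.7]
gripper_width: 0.0134
gripper_force: 0.0
```

>>> play_rows --rows '[{"slide": [-0.3,0.08,0],"delta_rot": [0,0,0],"fingers": -1},{"slide": [-0.3,0.08,0],"delta_rot": [0,0,0],"fingers": -1},{"slide": [-0.3,0.08,0],"delta_rot": [0,0,0],"fingers": -1},{"slide": [-0.3,0.08,0],"delta_rot": [0,0,0],"fingers": -1},{"slide": [-0.25,0.05,0],"delta_rot": [0,0,0],"fingers": -1},{"slide": [0,0,0],"delta_rot": [0,0,0],"fingers": -1}]'

```text
time_s: 1.9
tcp_pos: [0.3874, -0.372, 0.3017]
eef_rot: [-180.0, 0.0, -135.4]
contact_force: [0.5, -1.1, -0.3]
gripper_width: 0.0001
gripper_force: 0.0
```

```bash
python3 - <<'E'
from h import *
from plant import r
import pickle
s=r.get_state();c=r.capture('wrist');pickle.dump((s,c),open('w1.pkl','wb'))
cv2.imwrite('pics/w1.png',cv2.resize(c['image'],(800,600),interpolation=cv2.INTER_CUBIC))
go((.073,-.098,.26),-135.6)
E
```

```text
t 1.95 bal [ 0.0203 -0.1546  0.3016] rot [-1.8000e+02  1.0000e-02 -1.3544e+02] F [-0.7 -1.1  0.3] w 0.0
shift units now-frame [-0.376 -0.352  0.277] goal-frame [-0.377 -0.351  0.277] turn units [-0.     0.002  0.035]
```

View pics/w1.png

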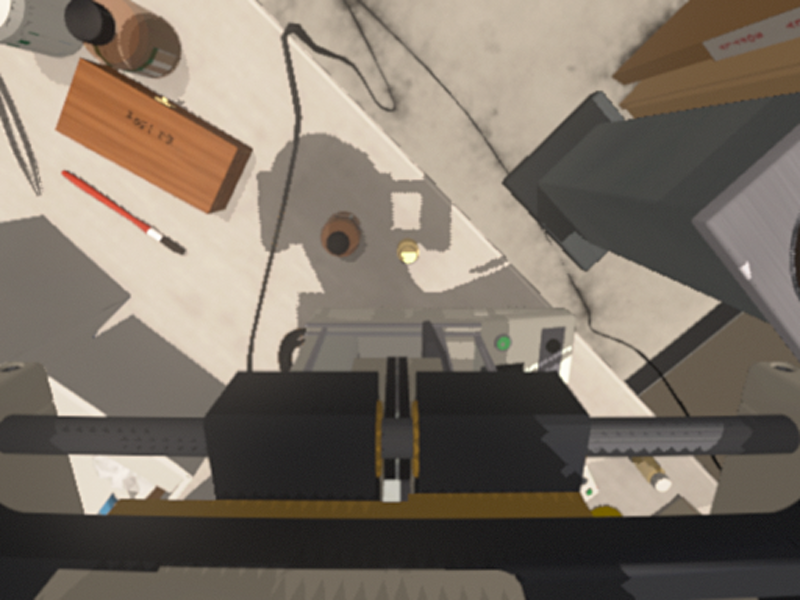

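The wrist view is mostly filled by the gripper. The balance's right side lies at about y = 310–370, x = 300–575, with the right key at (553,345). I'll zoom in there for yaw and y.

```bash
python3 - <<'E'
from h import *
import pickle
s,c=pickle.load(open('w1.pkl','rb'))
cv2.imwrite('pics/w1c.png',cv2.resize(c['image'][185:245,170:390],None,fx=3.6,fy=3.6,interpolation=cv2.INTER_CUBIC))
E
```

```text
(no output)
```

View pics/w1c.png

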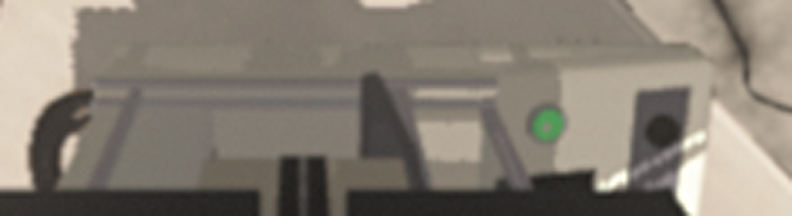

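```bash
cat >> h.py <<'E'
def wRt(s,c):
    from scipy.spatial.transform import Rotation as Ro
    W=np.eye(4);W[:3,:3]=Ro.from_euler('xyz',s['eef_rot'],degrees=True).as_matrix();W[:3,3]=s['tcp_pos']
    M=np.linalg.inv(W@np.array(c['T_tool_cam']));return M[:3,:3],M[:3,3]
E
python3 - <<'E'
from h import *
import pickle
s,c=pickle.load(open('w1.pkl','rb'));Rt=wRt(s,c)
px=lambda a:np.array([a])/3.6+[170,185]
print('key',w2b(cast(c,px((661,130)),.040,Rt)[0]).round(4),'expect -.135,-.056')
for z in(.06,.168,.122): print(z,[w2b(cast(c,px(p),z,Rt)[0]).round(4)[:2] for p in((362,75),(385,75),(360,155),(95,80),(497,80))])
print((proj(c,np.array([s['tcp_pos'],[0,0,0]]),Rt)[0]))
E
```

```text
key [-0.1372 -0.0559  0.04  ] expect -.135,-.056
0.06 [array([-0.0043, -0.0886]), array([-0.0137, -0.0886]), array([-0.0043, -0.0529]), array([ 0.1049, -0.086 ]), array([-0.0597, -0.0865])]
0.168 [array([ 0.0024, -0.1283]), array([-0.0044, -0.1283]), array([ 0.0025, -0.1023]), array([ 0.0821, -0.1264]), array([-0.0379, -0.1268])]
0.122 [array([-0.0005, -0.1114]), array([-0.0084, -0.1114]), array([-0.0004, -0.0812]), array([ 0.0918, -0.1092]), array([-0.0472, -0.1096])]
[254.45602438 242.74169763]
```

The wrist view agrees with the balance frame to about 2 mm; the right catch's rear face is at x = -0.001 (joint at about 0.033). Next I'll go behind it and push.

>>> play_rows --rows '[{"slide": [-0.19,-0.1,0],"delta_rot": [0,0,0],"fingers": -1},{"slide": [-0.187,-0.1,0],"delta_rot": [0,0,0],"fingers": -1},{"slide": [0,0,0.3],"delta_rot": [0,0,0],"fingers": -1},{"slide": [0,0,0.3],"delta_rot": [0,0,0],"fingers": -1},{"slide": [0,0,0.2],"delta_rot": [0,0,0],"fingers": -1},{"slide": [0,0,0.15],"delta_rot": [0,0,0],"fingers": -1},{"slide": [0,0,0.06],"delta_rot": [0,0,0],"fingers": -1},{"slide": [0,0,0],"delta_rot": [0,0,0],"fingers": -1}]'

```text
time_s: 2.95
tcp_pos: [0.4478, -0.3559, 0.1497]
eef_rot: [179.9, -0.0, -135.6]
contact_force: [0.1, -0.1, 0.2]
gripper_width: 0.0002
gripper_force: 0.0
```

```bash
python3 -c "
from h import *
go((-.013,-.098,.15),-135.6)"
```

```text
t 2.95 bal [ 0.0508 -0.0991  0.1497] rot [ 1.7994e+02 -3.0000e-02 -1.3558e+02] F [ 0.1 -0.1  0.2] w 0.0
shift units now-frame [-0.008  0.425 -0.002] goal-frame [-0.008  0.425 -0.002] turn units [ 0.012 -0.008  0.004]
```

>>> play_rows --rows '[{"slide": [0,0.06,0],"delta_rot": [0,0,0],"fingers": -1},{"slide": [0,0.05,0],"delta_rot": [0,0,0],"fingers": -1},{"slide": [0,0.03,0],"delta_rot": [0,0,0],"fingers": -1},{"slide": [0,0.025,0],"delta_rot": [0,0,0],"fingers": -1},{"slide": [0,0.025,0],"delta_rot": [0,0,0],"fingers": -1},{"slide": [0,0.025,0],"delta_rot": [0,0,0],"fingers": -1},{"slide": [0,0.025,0],"delta_rot": [0,0,0],"fingers": -1},{"slide": [0,0.025,0],"delta_rot": [0,0,0],"fingers": -1}]'

```text
time_s: 3.95
tcp_pos: [0.4198, -0.3273, 0.1501]
eef_rot: [-180.0, -0.0, -135.6]
contact_force: [0.8, -2.3, -0.6]
gripper_width: 0.0003
gripper_force: 0.7
```

>>> play_rows --rows '[{"slide": [0,0.025,0],"delta_rot": [0,0,0],"fingers": -1},{"slide": [0,0.025,0],"delta_rot": [0,0,0],"fingers": -1},{"slide": [0,0.025,0],"delta_rot": [0,0,0],"fingers": -1}]'

```text
time_s: 4.32
tcp_pos: [0.4118, -0.3192, 0.1501]
eef_rot: [-180.0, -0.0, -135.6]
contact_force: [1.3, -2.0, -1.4]
gripper_width: 0.0004
gripper_force: 0.7
```

```bash
python3 -c "
from h import *
go((-.013,-.098,.15),-135.6)"
```

```text
t 4.33 bal [-0.0006 -0.0991  0.1501] rot [-180.     -0.   -135.57] F [ 1.3 -2.  -1.4] w 0.0
shift units now-frame [-0.008  0.082  0.001] goal-frame [-0.008  0.082  0.001] turn units [-0.001 -0.     0.006]
```

>>> play_rows --rows '[{"slide": [0,0.015,0],"delta_rot": [0,0,0],"fingers": -1},{"slide": [0,0.015,0],"delta_rot": [0,0,0],"fingers": -1},{"slide": [0,0.012,0],"delta_rot": [0,0,0],"fingers": -1},{"slide": [0,0.01,0],"delta_rot": [0,0,0],"fingers": -1},{"slide": [0,0.01,0],"delta_rot": [0,0,0],"fingers": -1}]'

```text
time_s: 4.95
tcp_pos: [0.4054, -0.3126, 0.1501]
eef_rot: [-180.0, 0.0, -135.6]
contact_force: [0.2, -0.9, -0.1]
gripper_width: 0.0005
gripper_force: 0.6
```

>>> play_rows --rows '[{"slide": [0,0.01,0],"delta_rot": [0,0,0],"fingers": -1},{"slide": [0,0.01,0],"delta_rot": [0,0,0],"fingers": -1}]'

```text
time_s: 5.2
tcp_pos: [0.4033, -0.3105, 0.1501]
eef_rot: [-180.0, -0.0, -135.6]
contact_force: [-0.5, -1.5, -0.3]
gripper_width: 0.0002
gripper_force: 0.6
```

>>> play_rows --rows '[{"slide": [0,0.01,0],"delta_rot": [0,0,0],"fingers": -1}]'

```text
time_s: 5.32
tcp_pos: [0.4022, -0.3094, 0.1501]
eef_rot: [180.0, -0.0, -135.6]
contact_force: [0.3, -1.2, 0.7]
gripper_width: 0.0004
gripper_force: 0.6
```

```bash
python3 -c "
from h import *
go((-.013,-.098,.15),-135.6)"
```

```text
t 5.33 bal [-0.0143 -0.0991  0.1501] rot [ 180.     -0.   -135.57] F [ 0.3 -1.2  0.7] w 0.0
shift units now-frame [-0.008 -0.009  0.   ] goal-frame [-0.008 -0.009  0.   ] turn units [ 0.    -0.001  0.006]
```

>>> play_rows --rows '[{"slide": [0,0.01,0],"delta_rot": [0,0,0],"fingers": -1},{"slide": [0,0.01,0],"delta_rot": [0,0,0],"fingers": -1}]'

```text
time_s: 5.58
tcp_pos: [0.4008, -0.3077, 0.1502]
eef_rot: [-179.9, 0.0, -135.6]
contact_force: [3.8, -8.0, -4.8]
gripper_width: 0.0005
gripper_force: 4.0
```

>>> play_rows --rows '[{"slide": [0,0.01,0],"delta_rot": [0,0,0],"fingers": -1},{"slide": [0,0.01,0],"delta_rot": [0,0,0],"fingers": -1}]'

```text
time_s: 5.82
tcp_pos: [0.4009, -0.3074, 0.1505]
eef_rot: [-179.6, 0.0, -135.5]
contact_force: [9.5, -20.8, -16.4]
gripper_width: 0.0005
gripper_force: 10.8
```

>>> play_rows --rows '[{"slide": [0,0.01,0],"delta_rot": [0,0,0],"fingers": -1}]'

```text
time_s: 5.95
tcp_pos: [0.4008, -0.3073, 0.1506]
eef_rot: [-179.5, 0.0, -135.5]
contact_force: [13.2, -26.7, -21.9]
gripper_width: 0.0004
gripper_force: 14.5
```

>>> play_rows --rows '[{"slide": [0,-0.1,0],"delta_rot": [0,0,0],"fingers": -1},{"slide": [0,-0.15,0],"delta_rot": [0,0,0],"fingers": -1},{"slide": [0,-0.1,-0.27],"delta_rot": [0,0,0],"fingers": -1},{"slide": [0,-0.1,-0.27],"delta_rot": [0,0,0],"fingers": -1},{"slide": [-0.22,-0.05,0],"delta_rot": [0,0,0],"fingers": -1},{"slide": [-0.22,0,0],"delta_rot": [0,0,0],"fingers": -1},{"slide": [-0.22,0,0],"delta_rot": [0,0,0],"fingers": -1},{"slide": [0,0,0],"delta_rot": [0,0,0],"fingers": -1}]'

```text
time_s: 6.95
tcp_pos: [0.5213, -0.2868, 0.2305]
eef_rot: [179.9, -0.0, -135.4]
contact_force: [-0.2, -0.1, -0.1]
gripper_width: 0.0001
gripper_force: 0.0
```

```bash
python3 - <<'E'
from h import *
from plant import r
import pickle
go((.05,0,.1975),-135.5)
c=r.capture('top');pickle.dump(c,open('t2.pkl','wb'))
cv2.imwrite('pics/t2.png',cv2.resize(c['image'][120:290,170:340],(680,600),interpolation=cv2.INTER_CUBIC))
E
```

```text
t 6.95 bal [0.0529 0.0017 0.2305] rot [ 1.7992e+02 -1.0000e-02 -1.3545e+02] F [-0.2 -0.1 -0.1] w 0.0
shift units now-frame [0.012 0.019 0.22 ] goal-frame [0.012 0.019 0.22 ] turn units [ 0.017 -0.002  0.011]
```

View pics/t2.png

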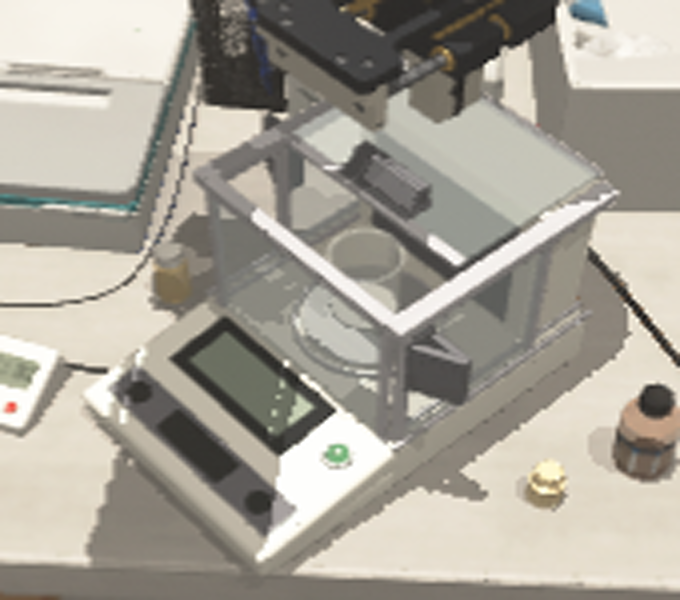

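The picture shows the right door shut: its front edge is at the post, with the catch at (437,365). The top catch at (390,180) is in front of the fingers.

>>> play_rows --rows '[{"slide": [0.012,0,0.1],"delta_rot": [0,0,0],"fingers": -1},{"slide": [0,0,0.07],"delta_rot": [0,0,0],"fingers": -1},{"slide": [0,0,0.03],"delta_rot": [0,0,0],"fingers": -1},{"slide": [0,0,0.015],"delta_rot": [0,0,0],"fingers": -1},{"slide": [0,0,0],"delta_rot": [0,0,0],"fingers": -1}]'

```text
time_s: 7.62
tcp_pos: [0.519, -0.2897, 0.1988]
eef_rot: [-180.0, -0.0, -135.6]
contact_force: [-0.6, 0.5, -0.5]
gripper_width: 0.0002
gripper_force: 0.0
```

>>> play_rows --rows '[{"slide": [0,0.04,0],"delta_rot": [0,0,0],"fingers": -1},{"slide": [0,0.03,0],"delta_rot": [0,0,0],"fingers": -1},{"slide": [0,0.025,0],"delta_rot": [0,0,0],"fingers": -1},{"slide": [0,0.025,0],"delta_rot": [0,0,0],"fingers": -1},{"slide": [0,0.025,0],"delta_rot": [0,0,0],"fingers": -1},{"slide": [0,0.025,0],"delta_rot": [0,0,0],"fingers": -1},{"slide": [0,0.025,0],"delta_rot": [0,0,0],"fingers": -1},{"slide": [0,0.025,0],"delta_rot": [0,0,0],"fingers": -1}]'

```text
time_s: 8.62
tcp_pos: [0.4958, -0.266, 0.1989]
eef_rot: [-180.0, 0.0, -135.6]
contact_force: [1.0, -0.8, 0.6]
gripper_width: 0.0002
gripper_force: 0.7
```

```bash
python3 -c "
from h import *
go((-.0166,0,.1975),-135.5)"
```

```text
t 8.62 bal [ 0.0202 -0.0019  0.1989] rot [-1.7998e+02  1.0000e-02 -1.3557e+02] F [ 1.  -0.8  0.6] w 0.0
shift units now-frame [-0.013  0.245  0.01 ] goal-frame [-0.013  0.245  0.01 ] turn units [-0.004  0.001 -0.016]
```

>>> play_rows --rows '[{"slide": [0,0.025,0],"delta_rot": [0,0,0],"fingers": -1},{"slide": [0,0.025,0],"delta_rot": [0,0,0],"fingers": -1},{"slide": [0,0.025,0],"delta_rot": [0,0,0],"fingers": -1},{"slide": [0,0.025,0],"delta_rot": [0,0,0],"fingers": -1},{"slide": [0,0.025,0],"delta_rot": [0,0,0],"fingers": -1},{"slide": [0,0.025,0],"delta_rot": [0,0,0],"fingers": -1},{"slide": [0,0.02,0],"delta_rot": [0,0,0],"fingers": -1},{"slide": [0,0.015,0],"delta_rot": [0,0,0],"fingers": -1}]'

```text
time_s: 9.62
tcp_pos: [0.4763, -0.2461, 0.1988]
eef_rot: [180.0, 0.0, -135.6]
contact_force: [1.4, -1.6, 1.2]
gripper_width: 0.0005
gripper_force: 0.7
```

>>> play_rows --rows '[{"slide": [0,0.01,0],"delta_rot": [0,0,0],"fingers": -1},{"slide": [0,0.01,0],"delta_rot": [0,0,0],"fingers": -1},{"slide": [0,0.01,0],"delta_rot": [0,0,0],"fingers": -1},{"slide": [0,0.01,0],"delta_rot": [0,0,0],"fingers": -1}]'

```text
time_s: 10.12
tcp_pos: [0.4722, -0.2419, 0.1988]
eef_rot: [180.0, -0.0, -135.6]
contact_force: [0.2, -0.6, 1.5]
gripper_width: 0.0003
gripper_force: 0.6
```

>>> play_rows --rows '[{"slide": [0,0.01,0],"delta_rot": [0,0,0],"fingers": -1},{"slide": [0,0.01,0],"delta_rot": [0,0,0],"fingers": -1}]'

```text
time_s: 10.38
tcp_pos: [0.47, -0.2397, 0.1988]
eef_rot: [180.0, -0.0, -135.6]
contact_force: [0.3, -0.5, 1.0]
gripper_width: 0.0003
gripper_force: 0.6
```

```bash
python3 -c "
from h import *
go((-.0166,0,.1975),-135.5)"
```

```text
t 10.38 bal [-0.0166 -0.0019  0.1988] rot [ 180.     -0.   -135.57] F [ 0.3 -0.5  1. ] w 0.0
shift units now-frame [-0.013 -0.     0.009] goal-frame [-0.013 -0.     0.009] turn units [ 0.001 -0.    -0.016]
```

>>> play_rows --rows '[{"slide": [0,0.01,0],"delta_rot": [0,0,0],"fingers": -1},{"slide": [0,0.01,0],"delta_rot": [0,0,0],"fingers": -1}]'

```text
time_s: 10.62
tcp_pos: [0.4699, -0.2393, 0.199]
eef_rot: [-179.7, 0.0, -135.5]
contact_force: [10.2, -17.0, -11.2]
gripper_width: 0.0003
gripper_force: 9.4
```

>>> play_rows --rows '[{"slide": [0,0.01,0],"delta_rot": [0,0,0],"fingers": -1},{"slide": [0,0.005,0],"delta_rot": [0,0,0],"fingers": -1}]'

```text
time_s: 10.88
tcp_pos: [0.4698, -0.2392, 0.1992]
eef_rot: [-179.5, 0.0, -135.5]
contact_force: [13.8, -23.8, -17.2]
gripper_width: 0.0008
gripper_force: 13.7
```

>>> play_rows --rows '[{"slide": [0,-0.13,0],"delta_rot": [0,0,0],"fingers": -1},{"slide": [0,-0.1,-0.2],"delta_rot": [0,0,0],"fingers": -1},{"slide": [-0.2,-0.14,0],"delta_rot": [0,0,0],"fingers": -1},{"slide": [-0.24,-0.1,0],"delta_rot": [0,0,0],"fingers": -1},{"slide": [-0.233,-0.1,0],"delta_rot": [0,0,0],"fingers": -1},{"slide": [0,0,0],"delta_rot": [0,0,0],"fingers": -1}]'

```text
time_s: 11.62
tcp_pos: [0.6, -0.2253, 0.2272]
eef_rot: [179.9, -0.1, -135.5]
contact_force: [-0.9, 0.6, -1.0]
gripper_width: 0.0007
gripper_force: 0.0
```

```bash
python3 - <<'E'
from h import *
from plant import r
import pickle
go((.068,.099,.15),-135.5)
c=r.capture('top');pickle.dump(c,open('t3.pkl','wb'))
cv2.imwrite('pics/t3.png',cv2.resize(c['image'][120:290,170:340],(680,600),interpolation=cv2.INTER_CUBIC))
E
```

```text
t 11.62 bal [0.064  0.101  0.2272] rot [ 1.7987e+02 -6.0000e-02 -1.3549e+02] F [-0.9  0.6 -1. ] w 0.001
shift units now-frame [ 0.013 -0.028  0.515] goal-frame [ 0.013 -0.027  0.515] turn units [ 0.027 -0.013  0.002]
```

View pics/t3.png

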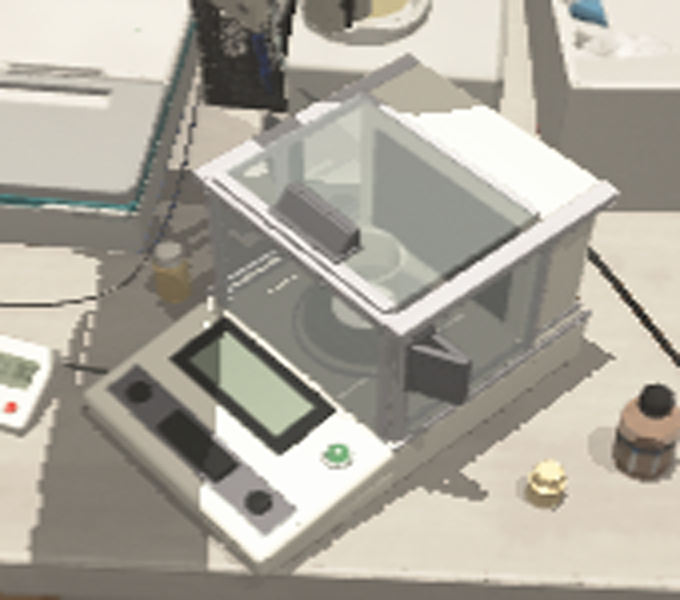

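The top panel is shut, with its catch at (317,220) near the front rail. The left catch is at about (270,130), still set back. I'll descend behind it.

>>> play_rows --rows '[{"slide": [0.01,-0.028,0.1],"delta_rot": [0,0,0],"fingers": -1},{"slide": [0,0,0.15],"delta_rot": [0,0,0],"fingers": -1},{"slide": [0,0,0.15],"delta_rot": [0,0,0],"fingers": -1},{"slide": [0,0,0.08],"delta_rot": [0,0,0],"fingers": -1},{"slide": [0,0,0.035],"delta_rot": [0,0,0],"fingers": -1},{"slide": [0,0,0],"delta_rot": [0,0,0],"fingers": -1}]'

```text
time_s: 12.42
tcp_pos: [0.6002, -0.2307, 0.1517]
eef_rot: [-180.0, -0.0, -135.6]
contact_force: [-0.2, 0.3, -0.0]
gripper_width: 0.0003
gripper_force: 0.0
```

>>> play_rows --rows '[{"slide": [0,0.03,0],"delta_rot": [0,0,0],"fingers": -1},{"slide": [0,0.025,0],"delta_rot": [0,0,0],"fingers": -1},{"slide": [0,0.025,0],"delta_rot": [0,0,0],"fingers": -1},{"slide": [0,0.025,0],"delta_rot": [0,0,0],"fingers": -1},{"slide": [0,0.025,0],"delta_rot": [0,0,0],"fingers": -1},{"slide": [0,0.025,0],"delta_rot": [0,0,0],"fingers": -1},{"slide": [0,0.025,0],"delta_rot": [0,0,0],"fingers": -1},{"slide": [0,0.025,0],"delta_rot": [0,0,0],"fingers": -1}]'

```text
time_s: 13.42
tcp_pos: [0.5786, -0.2083, 0.1515]
eef_rot: [180.0, -0.0, -135.6]
contact_force: [-0.3, -0.8, 0.8]
gripper_width: 0.0005
gripper_force: 0.0
```

```bash
python3 -c "
from h import *
go((-.0166,.099,.15),-135.5)"
```

```text
t 13.43 bal [0.0369 0.0976 0.1515] rot [ 180.     -0.   -135.57] F [-0.3 -0.8  0.8] w 0.0
shift units now-frame [-0.01   0.357  0.01 ] goal-frame [-0.01   0.357  0.01 ] turn units [ 0.    -0.001 -0.015]
```

>>> play_rows --rows '[{"slide": [0,0.025,0],"delta_rot": [0,0,0],"fingers": -1},{"slide": [0,0.025,0],"delta_rot": [0,0,0],"fingers": -1},{"slide": [0,0.025,0],"delta_rot": [0,0,0],"fingers": -1},{"slide": [0,0.025,0],"delta_rot": [0,0,0],"fingers": -1},{"slide": [0,0.025,0],"delta_rot": [0,0,0],"fingers": -1},{"slide": [0,0.025,0],"delta_rot": [0,0,0],"fingers": -1},{"slide": [0,0.025,0],"delta_rot": [0,0,0],"fingers": -1},{"slide": [0,0.025,0],"delta_rot": [0,0,0],"fingers": -1}]'

```text
time_s: 14.42
tcp_pos: [0.5575, -0.1869, 0.1516]
eef_rot: [180.0, -0.0, -135.6]
contact_force: [0.8, -1.8, -1.6]
gripper_width: 0.0002
gripper_force: 0.7
```

>>> play_rows --rows '[{"slide": [0,0.025,0],"delta_rot": [0,0,0],"fingers": -1},{"slide": [0,0.025,0],"delta_rot": [0,0,0],"fingers": -1},{"slide": [0,0.02,0],"delta_rot": [0,0,0],"fingers": -1},{"slide": [0,0.02,0],"delta_rot": [0,0,0],"fingers": -1},{"slide": [0,0.015,0],"delta_rot": [0,0,0],"fingers": -1},{"slide": [0,0.01,0],"delta_rot": [0,0,0],"fingers": -1},{"slide": [0,0.01,0],"delta_rot": [0,0,0],"fingers": -1},{"slide": [0,0.01,0],"delta_rot": [0,0,0],"fingers": -1}]'

```text
time_s: 15.42
tcp_pos: [0.5435, -0.1726, 0.1516]
eef_rot: [-180.0, -0.0, -135.6]
contact_force: [-0.5, -2.3, -0.5]
gripper_width: 0.0006
gripper_force: 0.6
```

```bash
python3 -c "
from h import *
go((-.0166,.099,.15),-135.5)"
```

```text
t 15.43 bal [-0.0132  0.0975  0.1516] rot [-180.     -0.   -135.57] F [-0.5 -2.3 -0.5] w 0.001
shift units now-frame [-0.01   0.023  0.011] goal-frame [-0.01   0.023  0.011] turn units [-0.    -0.    -0.016]
```

>>> play_rows --rows '[{"slide": [0,0.01,0],"delta_rot": [0,0,0],"fingers": -1},{"slide": [0,0.01,0],"delta_rot": [0,0,0],"fingers": -1},{"slide": [0,0.01,0],"delta_rot": [0,0,0],"fingers": -1}]'

```text
time_s: 15.8
tcp_pos: [0.5408, -0.1698, 0.1517]
eef_rot: [-179.9, 0.0, -135.6]
contact_force: [4.4, -8.6, -5.1]
gripper_width: 0.0003
gripper_force: 4.5
```

>>> play_rows --rows '[{"slide": [0,0.01,0],"delta_rot": [0,0,0],"fingers": -1},{"slide": [0,0.01,0],"delta_rot": [0,0,0],"fingers": -1}]'

```text
time_s: 16.05
tcp_pos: [0.5407, -0.1695, 0.1518]
eef_rot: [-179.7, 0.0, -135.5]
contact_force: [12.4, -21.8, -14.7]
gripper_width: 0.0005
gripper_force: 11.8
```

>>> play_rows --rows '[{"slide": [0,-0.13,0],"delta_rot": [0,0,0],"fingers": -1},{"slide": [0,-0.05,-0.1],"delta_rot": [0,0,0],"fingers": -1},{"slide": [0,0,-0.25],"delta_rot": [0,0,0],"fingers": -1},{"slide": [0,0,-0.3],"delta_rot": [0,0,0],"fingers": -1},{"slide": [0.2,0.25,0],"delta_rot": [0,0,0],"fingers": -1},{"slide": [0.2,0.3,0],"delta_rot": [0,0,0],"fingers": -1},{"slide": [0.2,0.3,0],"delta_rot": [0,0,0],"fingers": -1},{"slide": [0.05,0.25,0],"delta_rot": [0,0,0],"fingers": -1}]'

```text
time_s: 17.05
tcp_pos: [0.3701, -0.1369, 0.25]
eef_rot: [-180.0, 0.1, -135.6]
contact_force: [0.5, 0.1, 0.0]
gripper_width: 0.0006
gripper_force: 0.0
```

>>> play_rows --rows '[{"slide": [0,0,0],"delta_rot": [0,0,0.98],"fingers": -1},{"slide": [0,0,0],"delta_rot": [0,0,0.98],"fingers": -1},{"slide": [0,0,0],"delta_rot": [0,0,0.98],"fingers": -1},{"slide": [0,0,0],"delta_rot": [0,0,0.98],"fingers": -1},{"slide": [0,0,0],"delta_rot": [0,0,0.98],"fingers": -1},{"slide": [0,0,0],"delta_rot": [0,0,0.98],"fingers": -1},{"slide": [0,0,0],"delta_rot": [0,0,0.98],"fingers": -1},{"slide": [0,0,0],"delta_rot": [0,0,0.98],"fingers": -1}]'

```text
time_s: 18.05
tcp_pos: [0.3723, -0.1368, 0.2501]
eef_rot: [180.0, 0.1, -171.7]
contact_force: [0.3, 0.4, 0.2]
gripper_width: 0.0001
gripper_force: 0.0
```

>>> play_rows --rows '[{"slide": [0,0,0],"delta_rot": [0,0,0.98],"fingers": -1},{"slide": [0,0,0],"delta_rot": [0,0,0.98],"fingers": -1},{"slide": [0,0,0],"delta_rot": [0,0,0.98],"fingers": -1},{"slide": [0,0,0],"delta_rot": [0,0,0.98],"fingers": -1},{"slide": [0,0,0],"delta_rot": [0,0,0.98],"fingers": -1},{"slide": [0,0,0],"delta_rot": [0,0,0.98],"fingers": -1},{"slide": [0,0,0],"delta_rot": [0,0,0.98],"fingers": -1},{"slide": [0,0,0],"delta_rot": [0,0,0.98],"fingers": -1}]'

```text
time_s: 19.05
tcp_pos: [0.3723, -0.1368, 0.2501]
eef_rot: [179.9, 0.0, 152.4]
contact_force: [-0.2, 0.0, -1.0]
gripper_width: 0.0008
gripper_force: 0.0
```

>>> play_rows --rows '[{"slide": [0,0,0],"delta_rot": [0,0,0.98],"fingers": -1},{"slide": [0,0,0],"delta_rot": [0,0,0.98],"fingers": -1},{"slide": [0,0,0],"delta_rot": [0,0,0.98],"fingers": -1},{"slide": [0,0,0],"delta_rot": [0,0,0.98],"fingers": -1},{"slide": [0,0,0],"delta_rot": [0,0,0],"fingers": -1}]'

```text
time_s: 19.68
tcp_pos: [0.3723, -0.1368, 0.2499]
eef_rot: [179.9, 0.0, 134.6]
contact_force: [-0.5, -0.2, 0.5]
gripper_width: 0.0004
gripper_force: 0.0
```

```bash
python3 - <<'E'
from h import *
from plant import r
go((-.1445,-.0005,.07),134.5)
print(r.get_state()['joints'])
c=r.capture('top')
cv2.imwrite('pics/t4.png',cv2.resize(c['image'][80:280,150:350],(600,600),interpolation=cv2.INTER_CUBIC))
E
```

```text
t 19.68 bal [-1.586e-01  2.000e-04  2.499e-01] rot [1.7994e+02 2.0000e-02 1.3462e+02] F [-0.5 -0.2  0.5] w 0.0
shift units now-frame [-0.093 -0.006  1.199] goal-frame [-0.094 -0.005  1.199] turn units [0.013 0.004 0.025]
[ 8.71883428e+00 -8.21161236e+00 -2.92208528e+01 -2.08070631e-02
 -6.89316392e+01 -1.44094695e+02]
```

View pics/t4.png

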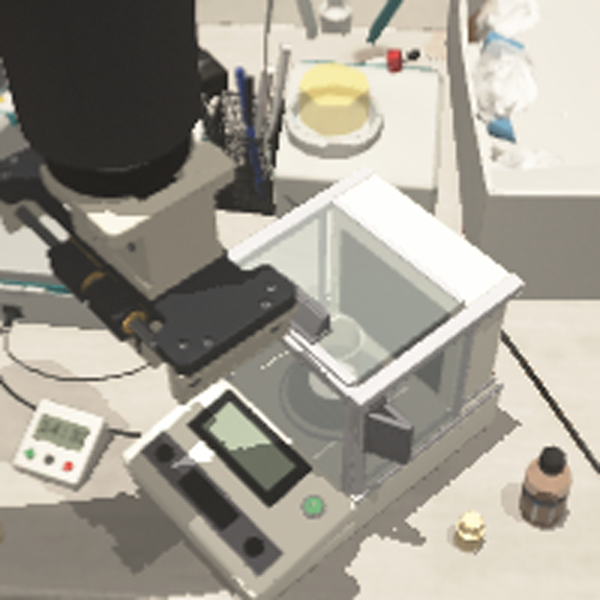

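The picture shows all panels closed as far as can be seen and the gripper clear above the key panel. The tare bar is at (205,497). I'll descend over it.

>>> play_rows --rows '[{"slide": [-0.093,0,0.1],"delta_rot": [0,0,0],"fingers": -1},{"slide": [0,0,0.3],"delta_rot": [0,0,0],"fingers": -1},{"slide": [0,0,0.3],"delta_rot": [0,0,0],"fingers": -1},{"slide": [0,0,0.3],"delta_rot": [0,0,0],"fingers": -1},{"slide": [0,0,0.15],"delta_rot": [0,0,0],"fingers": -1},{"slide": [0,0,0.05],"delta_rot": [0,0,0],"fingers": -1},{"slide": [0,0,0],"delta_rot": [0,0,0],"fingers": -1}]'

```text
time_s: 20.6
tcp_pos: [0.3822, -0.1469, 0.0694]
eef_rot: [-180.0, -0.0, 134.6]
contact_force: [0.1, 0.3, 0.3]
gripper_width: 0.0001
gripper_force: 0.0
```

```bash
python3 - <<'E'
from h import *
from plant import r
go((-.1445,-.0005,.045),134.5)
c=r.capture('top')
cv2.imwrite('pics/t5.png',cv2.resize(c['image'][180:280,170:290],(720,600),interpolation=cv2.INTER_CUBIC))
E
```

```text
t 20.6 bal [-0.1444  0.0002  0.0694] rot [-179.99   -0.    134.64] F [0.1 0.3 0.3] w 0.0
shift units now-frame [ 0.001 -0.005  0.163] goal-frame [ 0.001 -0.005  0.163] turn units [-0.003 -0.     0.03 ]
```

View pics/t5.png

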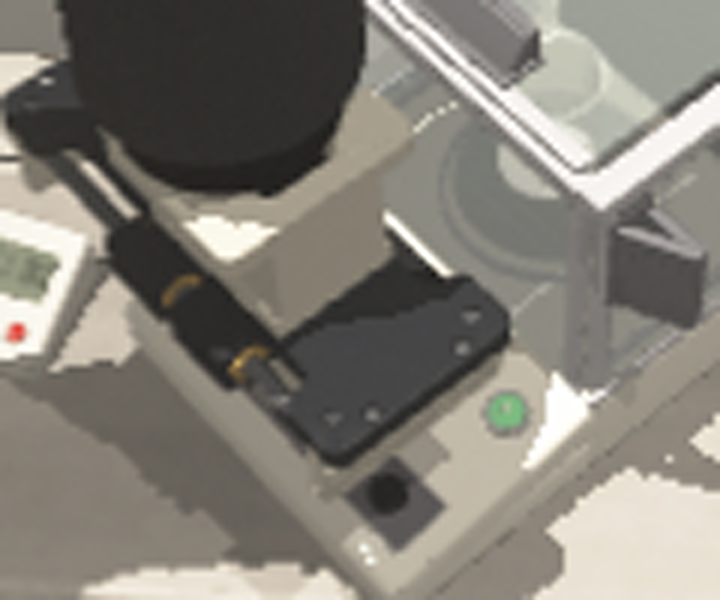

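The gripper is over the bar and clear of the shield, with the right key visible at (390,492). I'll creep down.

>>> play_rows --rows '[{"slide": [0,0,0.07],"delta_rot": [0,0,0],"fingers": -1},{"slide": [0,0,0.05],"delta_rot": [0,0,0],"fingers": -1},{"slide": [0,0,0.015],"delta_rot": [0,0,0],"fingers": -1},{"slide": [0,0,0],"delta_rot": [0,0,0],"fingers": -1}]'

```text
time_s: 21.15
tcp_pos: [0.3816, -0.147, 0.0487]
eef_rot: [-180.0, -0.0, 134.6]
contact_force: [-0.3, 0.1, 2.0]
gripper_width: 0.0004
gripper_force: 0.9
```

>>> play_rows --rows '[{"slide": [0,0,0.008],"delta_rot": [0,0,0],"fingers": -1},{"slide": [0,0,0.008],"delta_rot": [0,0,0],"fingers": -1}]'

```text
time_s: 21.4
tcp_pos: [0.3819, -0.1471, 0.0465]
eef_rot: [-180.0, 0.0, 134.6]
contact_force: [-0.9, -1.9, 3.4]
gripper_width: 0.0002
gripper_force: 1.6
```

>>> play_rows --rows '[{"slide": [0,0,0.008],"delta_rot": [0,0,0],"fingers": -1},{"slide": [0,0,0.008],"delta_rot": [0,0,0],"fingers": -1}]'

```text
time_s: 21.65
tcp_pos: [0.3822, -0.1471, 0.0442]
eef_rot: [180.0, 0.0, 134.6]
contact_force: [-2.9, -4.1, 10.6]
gripper_width: 0.0004
gripper_force: 5.6
```

>>> play_rows --rows '[{"slide": [0,0,0.008],"delta_rot": [0,0,0],"fingers": -1},{"slide": [0,0,0.004],"delta_rot": [0,0,0],"fingers": -1}]'

```text
time_s: 21.9
tcp_pos: [0.3824, -0.1473, 0.0436]
eef_rot: [-180.0, 0.1, 134.6]
contact_force: [-8.8, 0.5, 33.2]
gripper_width: 0.0004
gripper_force: 16.6
```

The spring went from 2 N at 48.7 mm to a hard stop at about 44 mm: the full 4 mm of travel. I'll release and retreat.

>>> play_rows --rows '[{"slide": [0,0,-0.02],"delta_rot": [0,0,0],"fingers": -1},{"slide": [0,0,-0.05],"delta_rot": [0,0,0],"fingers": -1},{"slide": [0,0,-0.15],"delta_rot": [0,0,0],"fingers": -1},{"slide": [0,0,-0.3],"delta_rot": [0,0,0],"fingers": -1},{"slide": [0,0,-0.3],"delta_rot": [0,0,0],"fingers": -1},{"slide": [0,0,-0.3],"delta_rot": [0,0,0],"fingers": -1},{"slide": [0,0,0],"delta_rot": [0,0,0],"fingers": -1},{"slide": [0,0,0],"delta_rot": [0,0,0],"fingers": -1}]'

```text
time_s: 22.9
tcp_pos: [0.3816, -0.1466, 0.2099]
eef_rot: [180.0, -0.0, 134.6]
contact_force: [-0.3, 0.4, 0.2]
gripper_width: 0.0
gripper_force: 0.0
```

```bash
python3 - <<'E'
from plant import r
import cv2,numpy as np
s=r.get_state();print(s['time_s'],s['tcp_pos'],s['contact_force'])
a=r.capture('top')['image'][110:280,170:320];b=r.capture('scene')['image'][150:280,170:310]
f=lambda i:cv2.resize(i,(390,400),interpolation=cv2.INTER_CUBIC)
cv2.imwrite('pics/end.png',np.hstack([f(a),f(b)]))
E
```

```text
22.9 [ 0.38164363 -0.1466348   0.20990985] [-0.25879954  0.36695784  0.23531731]
```

View pics/end.png

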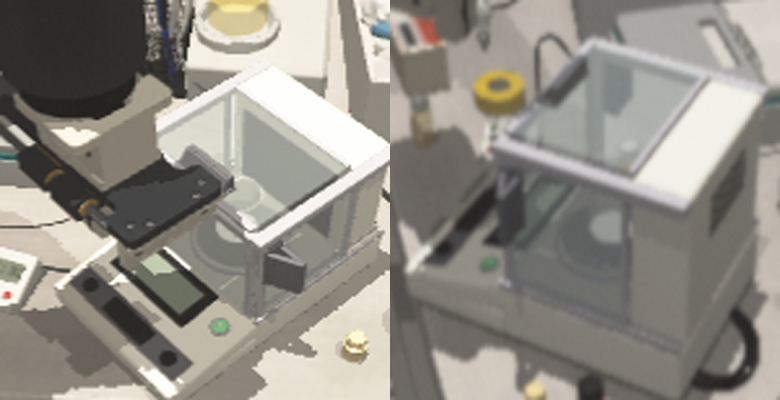

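Both views show the visible panels shut, the tare bar up at (127,312), the beaker still on the pan, and the gripper in free air. I'm handing it in.

```bash
python3 -c "
from plant import r
print(r.close_job())"
```

```text
the job is handed in; nothing more can be done
None
```

The job is handed in at about 23 s: both side doors and the top panel were pushed slowly to their hard stops, then the tare bar was pressed its full 4 mm and released. The left door's closure is confirmed only by the force at its stop, since no final picture showed it clearly.

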